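# Wedge the measuring plate level and stand the piston on it

### The job

Bring the sagging hinged plate level by pushing the longer, taller wooden wedge, thin end first, under the middle of its low edge, and leave the wedge there. Once the plate rests level on the wedge by itself, set the piston down (do not drop it) upright, crown up, in the middle of the round pad on the plate; the plate must still be level. Do not shift or knock over the other loose things on the bench.

Things in the scene. Friction and masses are not known exactly. Their poses are not given: they have to be found in the camera images.
- plate (a joint): Tilt of the hinged aluminium plate, rad: 0 level, negative = free edge low (starts at -0.08, resting on two stops), positive = free edge too high. Plate 160 wide, 220 from hinge line to free edge, 10 thick, 0.9 kg, free to lift. Level, its underside is 30 mm above the bench; at the start the free edge's underside is 12 mm above it. Dark hinge brackets, 44 high, are fixed to the bench.
- entry (a point): Fixed point on the bench straight below the middle of the plate's free (low) edge. z up; +y runs level from the free edge towards the hinge, the way the wedge goes in; x along the edge. Two steel stop posts (16 across, 12.5 high) stand 12 mm inside the edge at x = -66 and +66 mm; between them the way is clear to the hinge, 220 mm in. A bubble vial (7 high) sits on the plate's corner at -x.
- pad (a point): Centre of the top face of the round steel pad on the plate, 76 across, 4 mm higher than the plate; 130 mm from the free edge, on the plate's mid line. z is the plate's upward normal. When the plate is level this point is 44 mm above the bench.
- wedge_grip (a point): The longer wooden wedge (180 long, 40 wide, 3 thick at the thin end rising evenly to 48 at the blunt end, 0.13 kg), at a point to hold it: mid line, 30 mm from the blunt end, 22 above its flat underside. x points to the thin end, z up. It is 30 mm thick 108 mm from the thin end: pushed in so far, the plate is about level; 4.4 mm more lifts it 0.005 rad. Friction holds it when let go.
- wedge_tip (a point): Middle of the longer wedge's thin end, on its underside; 150 mm ahead of wedge_grip; same axes.
- piston_mid (a point): Middle of the small aluminium piston: plain cylinder 52 across, 50 high, standing upright on the bench, closed flat crown up (dark ring grooves near the top); the point is on its axis, 25 mm above its foot. z points to the crown. 0.16 kg.
- chock_mid (a point): Other, smaller wooden wedge (90 long, 30 wide, 3 to 20 thick): too low for this job, to be left alone. Point on its mid line, half-way along, 6 mm above its underside; x to its thin end.
- spray_can: Upright spray can, 52 across, 150 high; origin at the centre of its foot, z up.
- tape: Roll of grey tape lying flat, 90 across, 24 high; origin at the centre of its underside.
- socket: Steel wrench socket standing upright, 32 across, 38 high; origin at the centre of its foot.
- screwdriver: Screwdriver lying on the bench beyond the work; origin under its middle, x towards its tip.
- spanner: Spanner lying on the bench; origin under its middle, x along it.
- plug: Spark plug lying on the bench, about 60 long, 20 across; origin under its middle, x along it.
Mind the look-alikes: they are no part of the job. There is more than one size of the part that bears piston_mid; the job needs the smaller. Leave any yellow look-alike of the part that bears wedge_grip alone.

How it is judged:
On the way, in this order (a step that is already met when the one before it is completed fails the run):
1. the plate rests level (within 1.15 degrees) on the longer wedge, its thin end under the middle of the plate, with the robot touching nothing (value of joint plate between -0.02 and 0.02 rad and y of wedge_tip in the frame of entry above 0.06 m and contact force between each of the arm, the fingers and anything else below 0.3 N and x of wedge_tip in the frame of entry between -0.045 and 0.045 m), for 0.3 s.
2. the piston stands upright in the middle of the pad and the plate is level (horizontal distance between piston_mid and pad below 0.012 m and z of piston_mid in the frame of pad between 0.021 and 0.028 m and angle between piston_mid's own z axis and vertical below 0.05 rad and value of joint plate between -0.02 and 0.02 rad), for 0.2 s.
At the end, for the whole second after the job is handed in: The plate is at rest, level within 0.02 rad; the longer wedge lies flat, its thin end at least 60 mm inside the free edge and within 45 mm of the plate's mid line; the piston stands upright (0.05 rad), crown up, on the pad, its axis within 12 mm of the pad's centre (all of step 2 and velocity of joint plate between -0.02 and 0.02 rad/s and y of wedge_tip in the frame of entry above 0.06 m and angle between wedge_tip's own z axis and vertical below 0.06 rad and x of wedge_tip in the frame of entry between -0.045 and 0.045 m); the robot touches nothing.
It fails at once if another loose thing on the bench was shifted by more than 30 mm or knocked over (distance of any of chock_mid, spray_can, tape, socket, screwdriver, spanner, plug from where it was at the start of the episode above 0.03 m or angle between any of spray_can, socket's own z axis and vertical above 0.5 rad).
It fails at once if the piston was let go more than 20 mm above the pad (z of piston_mid in the frame of pad above 0.045 m and horizontal distance between piston_mid and pad below 0.05 m and contact force between the fingers and anything else below 0.05 N).
It also fails if it takes over 58 s, if anything falls off the work surface, if the arm or the gripper's body presses on something with over 40 N, if the wrist force passes 120 N, or if a joint passes its speed limit or range.

### The arm

A 6-joint arm with a two-finger parallel gripper is mounted at the origin on the work surface. World frame = base frame: x ahead of the robot, y to its left, z up, the work surface at z = 0. Lengths are in m, angles in rad, forces in N, time in s.
With the tool pointing down it reaches from about 0.3 to 0.775 m from the base axis. Payload 14.6 kg.
Tool frame: the origin (TCP) lies at the very end of the fingers, on their centre line; the grasp point (between the pads) lies ctrl.tcp_to_grasp behind it (ctrl.tcp_to_grasp is the distance from the TCP to the grasp point, in m); x points along the fingers, y is the direction in which the jaws open and shut, and the axes are right-handed (so a half turn about x gives the same grasp; the last joint's range is limited). The gripper opens to 94 mm and grips with 3 to 60 N. Pads are 16 mm wide; open, the fingers measure 119 mm over their backs; the gripper's body (75 mm by 177 mm) begins 78 mm behind the grasp point.
Start: joints at [1.105, 0.3, 1.521, -0, 1.321, -0.067], TCP at [0.214, 0.507, 0.173] pointing down, gripper open.
Joint ranges: [-3.03, 3.03], [-0.79, 2.21], [0.23, 2.52], [-1.04, 4.18], [0, 3.07], [-2.55, 2.55]. Speed limits (rad/s): [2.22, 2.22, 2.57, 3.14, 3.14, 3.14].

### API

Orientations are given as [roll, pitch, yaw] about the fixed x, y, z axes, in that order (R = Rz(yaw) Ry(pitch) Rx(roll)).
In Python, from station import ctrl gives the robot as it stands.
- The arm moves only by the tool play_rows, never from a script. Its argument "increments" is a list that holds one entry, the list of rows, each a list of 5 numbers: the closure in counts, from 0 (fully open) to 255 (shut), then the shift along the tool's x, y, z in cm, then the turn about the tool's x in degrees. A call has 1 to 12 rows; each row shifts and turns the commanded pose from where the row before left it, along the tool's axes as they then stand; what a row does not reach is not made up. A row lasts 1/12 s, in which the tool goes at most 41.7 mm and 7.16 degrees, less where a joint would pass 70% of its speed; a pose out of reach is approached as far as the arm can. A call is refused whole if a number of a shift passes 4.17 or a number of a turn 7.16, either way. A call with a gripper value outside its range is refused whole. The fingers move at their own pace and stop on an object; "newtons" is the grip in N (left out, the last holds). Time passes only in rows, so rows that do not move let the fingers close. It gives the time, the measured TCP pose, the force and the opening at its end, in the units of the state.
- ctrl.get_obs(): the state, without advancing time (a new reading comes with each control period).
- ctrl.camera(name): name is "scene" or "side" or "wrist"; returns the picture (420x560x3 uint8, red, green, blue); there is no depth.
- ctrl.calibration(name): a dict with "fx", "fy", "cx", "cy" (pixels), "k1" (the pictures are not rectified: a ray, as slopes to the right and down, at radius r is drawn at 1 + k1 r^2 times it, then the intrinsics apply), "rvec" (rotation vector, rad) and "tvec" (3), from world to camera coordinates, as OpenCV has them; the wrist camera has in their place "T_tool_cam" (4x4, takes a point from camera to tool coordinates, whose origin is the TCP and whose axes are the tool frame's). Camera axes: x right, y down, z forward; pixel columns grow to the right and rows downward; lengths in m; the calibration is good to about 2 mm. A picture is of the moment at which its call begins: read the wrist's pose just before it. calibration takes no time and is no camera call.
- ctrl.hand_in(): hands the job in, once; it reports no verdict.
The state is a dict: "time_s": time; "qpos": joint angles; "joint_vel": joint speeds; "tau": joint torques, N m; "ee_pos": TCP position; "eef_rot": TCP orientation; "force": force on the tool from outside, world axes, zero at the start; "moment": the same for the moment, N m; "grip_width": finger opening in m.
Only numpy, scipy, OpenCV 4.12 (cv2) and the standard library are available. Lean on these libraries where they do the work, as an engineer would, in place of code of your own. Each camera call takes 0.05 s, during which the arm holds its last target.

## Working session

There is one attempt and no reset: what is moved stays moved. The work goes in short steps, Python scripts to look and compute and a tool call to move; the robot and the scene stay as the last step left them, time stands still between calls to the robot, and variables do not carry over. Pictures are saved under pics/ and viewed, and the job is handed in when it is done.

Besides the shell and the picture viewer there is one more tool, called by a JSON object that holds its "op" and its "data", one argument or row to a line. play_rows: Moves the arm, as the interface text tells. Its arguments: {"type":"object","properties":{"increments":{"type":"array"},"newtons":{"type":"number"}},"required":["increments"]}

```bash
ls; mkdir -p pics
python3 - <<'E'
from station import ctrl
import cv2
print(ctrl.get_obs()); print(ctrl.tcp_to_grasp)
for n in ["scene","side","wrist"]:
    print(n,ctrl.calibration(n))
    cv2.imwrite(f"pics/{n}0.png",ctrl.camera(n)[:,:,::-1])
E
```

```text
pics
{'time_s': 0.0, 'qpos': array([ 1.10541495e+00,  3.00494826e-01,  1.52156553e+00,  3.35935430e-05,
        1.32071215e+00, -6.65793267e-02]), 'joint_vel': array([ 8.48124489e-04, -7.33964168e-05,  5.66646801e-04, -2.66612558e-03,
        3.80013453e-05, -1.19118407e-04]), 'tau': array([ 7.22408895e-04, -5.31803513e+01, -3.52744102e+01,  7.08603440e-02,
        2.43866531e-02, -4.72552301e-05]), 'ee_pos': array([0.21342237, 0.50658038, 0.17267992]), 'eef_rot': array([-1.66494738,  1.56961603, -2.06375777]), 'force': array([-0.04952239, -0.89257602, -0.35267533]), 'moment': array([-0.00574566,  0.02259995,  0.01748223]), 'grip_width': 0.09396719298278827}
0.0188
scene {'fx': 544.6745363402156, 'fy': 544.6745363402156, 'cx': 276.36483920927105, 'cy': 201.66827228466758, 'k1': -0.011634914944228861, 'rvec': array([ 1.83789529,  1.26583199, -0.70576786]), 'tvec': array([-0.17461354, -0.22632475,  2.16673943])}
side {'fx': 527.2842058990316, 'fy': 527.2842058990316, 'cx': 282.2784070458695, 'cy': 204.73110768915066, 'k1': -0.10852606003751786, 'rvec': array([ 0.10730658, -2.72576474,  1.48842208]), 'tvec': array([0.50738024, 0.0660952 , 1.58885361])}
wrist {'fx': 354.1390818550719, 'fy': 354.1390818550719, 'cx': 289.01665875599844, 'cy': 210.57356394754174, 'k1': -0.0033193346261015536, 'T_tool_cam': array([[-6.03929478e-04, -2.63368129e-01,  9.64695218e-01,
        -2.10376028e-01],
       [ 9.99999690e-01, -6.45940252e-04,  4.49685256e-04,
        -2.88289013e-04],
       [ 5.04702707e-04,  9.64695191e-01,  2.63368438e-01,
        -7.76216606e-02],
       [ 0.00000000e+00,  0.00000000e+00,  0.00000000e+00,
         1.00000000e+00]])}
```

View pics/scene0.png

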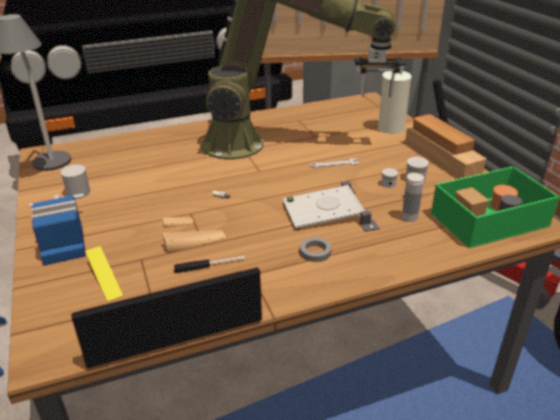

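View pics/side0.png

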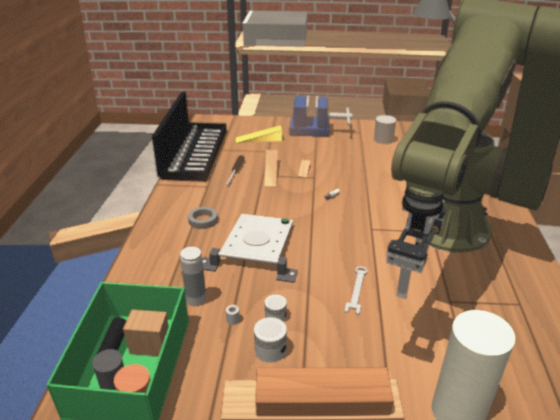

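View pics/wrist0.png

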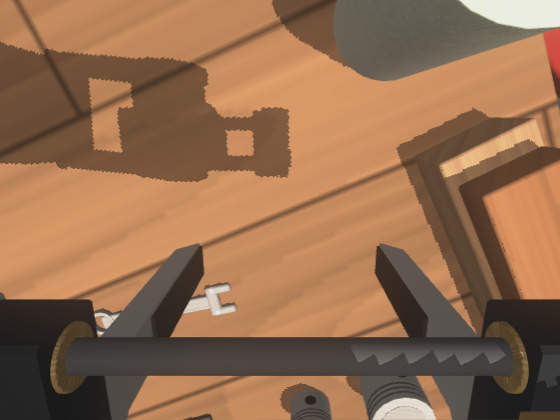

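```bash
cat > h.py <<'E'
import numpy as np, cv2
from scipy.spatial.transform import Rotation as Ro
from station import ctrl
def cam(n,obs=None):
    c=ctrl.calibration(n)
    if n=="wrist":
        o=obs or ctrl.get_obs()
        T=np.eye(4);T[:3,:3]=Ro.from_euler('xyz',o['eef_rot']).as_matrix();T[:3,3]=o['ee_pos']
        W=T@c['T_tool_cam']; return c,W[:3,:3],W[:3,3]
    R=cv2.Rodrigues(c['rvec'])[0]; return c,R.T,-R.T@c['tvec']
def rays(n,uv,obs=None):
    c,R,p=cam(n,obs); uv=np.atleast_2d(np.array(uv,float))
    d=(uv-[c['cx'],c['cy']])/[c['fx'],c['fy']]; s=d.copy()
    for _ in range(20): s=d/(1+c['k1']*(s**2).sum(1,keepdims=True))
    v=np.c_[s,np.ones(len(s))]@R.T
    return p,v/np.linalg.norm(v,axis=1,keepdims=True)
def plane(n,uv,z,obs=None):
    p,v=rays(n,uv,obs); return p+v*((z-p[2])/v[:,2:3])
def proj(n,X,obs=None):
    c,R,p=cam(n,obs); X=(np.atleast_2d(X)-p)@R; s=X[:,:2]/X[:,2:]
    s=s*(1+c['k1']*(s**2).sum(1,keepdims=True)); return s*[c['fx'],c['fy']]+[c['cx'],c['cy']]
def tri(n1,a,n2,b):
    p,v=rays(n1,a);q,w=rays(n2,b);v=v[0];w=w[0]
    t=np.linalg.lstsq(np.c_[v,-w],q-p,rcond=None)[0]; A=p+v*t[0];B=q+w*t[1]
    return (A+B)/2,np.linalg.norm(A-B)
E
python3 - <<'E'
from h import *
np.set_printoptions(precision=3,suppress=True)
a=cv2.imread('pics/side0.png');b=cv2.imread('pics/scene0.png')
cv2.imwrite('pics/c1.png',cv2.resize(a[200:370,180:320],None,fx=3.5,fy=3.5,interpolation=cv2.INTER_CUBIC))
cv2.imwrite('pics/c2.png',cv2.resize(b[140:265,260:450],None,fx=4.2,fy=4.2,interpolation=cv2.INTER_CUBIC)[:600])
x=np.vstack([cv2.resize(a[110:210,215:345],(720,554//2*1),interpolation=cv2.INTER_CUBIC),cv2.resize(b[205:305,80:250],(720,320),interpolation=cv2.INTER_CUBIC)])
cv2.imwrite('pics/c3.png',x)
for n,uv,z in [('scene',(390,184),0),('scene',(417,162),.05),('side',(275,300),.05),('side',(270,328),.06),('side',(232,320),0),('scene',(195,240),0.02),('side',(271,167),.02)]: print(n,uv,plane(n,uv,z))
E
```

```text
scene (390, 184) [[0.495 0.424 0.   ]]
scene (417, 162) [[0.47  0.543 0.05 ]]
side (275, 300) [[0.494 0.415 0.05 ]]
side (270, 328) [[0.496 0.516 0.06 ]]
side (232, 320) [[0.596 0.44  0.   ]]
scene (195, 240) [[ 0.592 -0.29   0.02 ]]
side (271, 167) [[ 0.571 -0.291  0.02 ]]
```

View pics/c1.png

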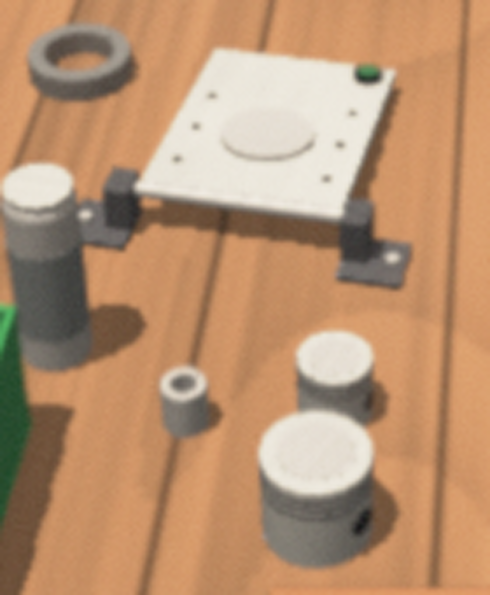

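View pics/c2.png

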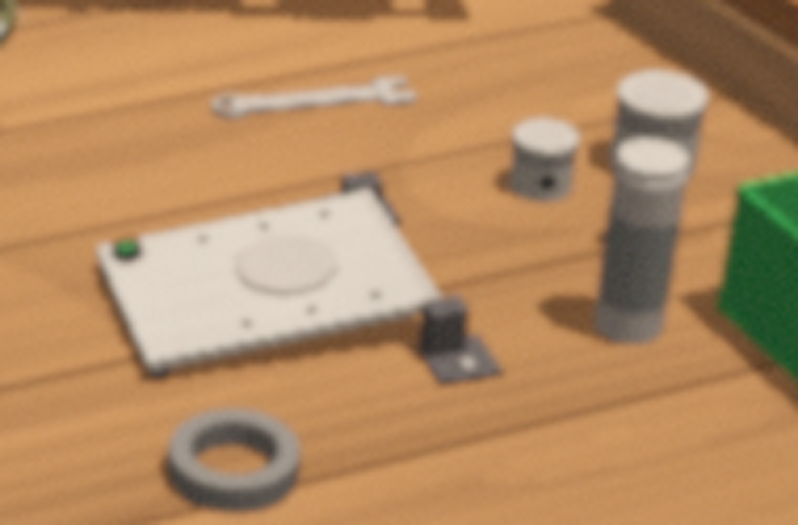

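View pics/c3.png

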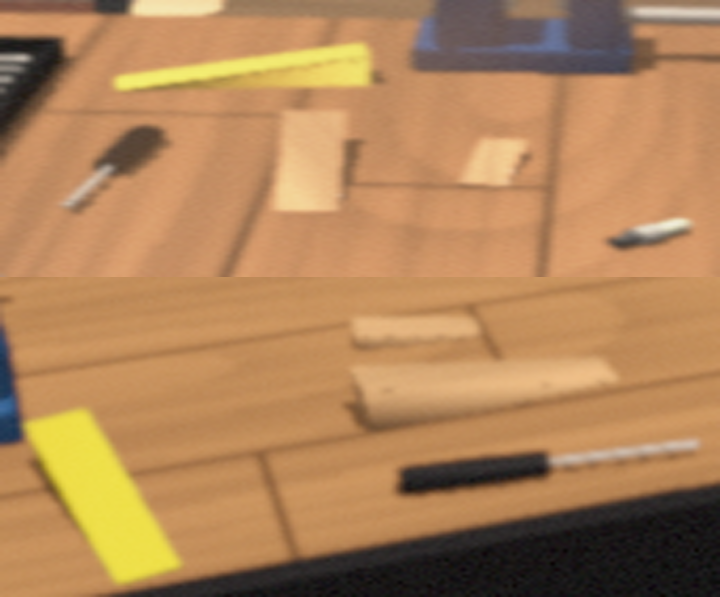

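Run:
```python
from h import *
np.set_printoptions(precision=4,suppress=True)
s=[(283.8,199.5),(296.2,228.6),(364,211.4),(349.3,185.7)]
d=[(292.9,220.6),(241.4,214.3),(219.4,253.7),(278.6,261.4)]
for i in range(4): print(tri('scene',s[i],'side',d[i]), plane('scene',s[i],[.022,.022,.04,.04][i]),plane('side',d[i],[.022,.022,.04,.04][i]))
def f(p): return (80+p[0]/4.235,205+(p[1]-277)/3.2)
def g(p): return (215+p[0]/5.54,110+p[1]/2.77)
for p,z in [((352,366),.048),((365,405),.048),((370,428),0),((605,358),.003),((620,378),.003)]: print('scene wedge',plane('scene',f(p),z))
for p,z in [((280,112),.048),((347,112),.048),((275,210),.003),((340,210),.003)]: print('side wedge',plane('side',g(p),z))
m=[((520,200))]
# masks for pads
```

```text
(array([0.4754, 0.0341, 0.0174]), np.float64(0.0031906425308499417)) [[0.4846 0.0318 0.022 ]] [[0.4742 0.0386 0.022 ]]
(array([0.6359, 0.0111, 0.0145]), np.float64(0.006932652180499912)) [[0.6504 0.0078 0.022 ]] [[0.6323 0.0176 0.022 ]]
(array([0.6608, 0.2312, 0.0354]), np.float64(0.0008409822031507191)) [[0.6662 0.2276 0.04  ]] [[0.6597 0.2375 0.04  ]]
(array([0.5015, 0.2576, 0.0369]), np.float64(0.007662045634773674)) [[0.5118 0.2553 0.04  ]] [[0.4989 0.2569 0.04  ]]
scene wedge [[ 0.561  -0.3754  0.048 ]]
scene wedge [[ 0.6227 -0.3782  0.048 ]]
scene wedge [[ 0.5934 -0.3751  0.    ]]
scene wedge [[ 0.5516 -0.195   0.003 ]]
scene wedge [[ 0.5868 -0.1938  0.003 ]]
side wedge [[ 0.5978 -0.3631  0.048 ]]
side wedge [[ 0.5542 -0.3667  0.048 ]]
side wedge [[ 0.5833 -0.1888  0.003 ]]
side wedge [[ 0.5437 -0.192   0.003 ]]
```

```bash
cat >> h.py <<'E'
def plan(target,turn=0,n=None,obs=None):
    """straight world move to TCP target, turn deg about tool x; prints rows (round cm)"""
    o=obs or ctrl.get_obs(); R=Ro.from_euler('xyz',o['eef_rot']).as_matrix()
    D=np.array(target)-o['ee_pos']
    n=n or int(np.ceil(max(np.abs(turn)/7,np.linalg.norm(D)*100/3.9,1)))
    rows=[]
    for i in range(n):
        Ri=R@Ro.from_euler('x',turn*i/n,degrees=True).as_matrix()
        rows.append([round(v,2) for v in (Ri.T@(D/n)*100)]+[round(turn/n,2)])
    print(n,'rows'); [print(r) for r in rows]
def axes(o=None):
    o=o or ctrl.get_obs(); print('tool axes cols\n',Ro.from_euler('xyz',o['eef_rot']).as_matrix().round(4),o['ee_pos'].round(4),'t',o['time_s'])
E
python3 - <<'E'
from h import *
np.set_printoptions(precision=4,suppress=True)
axes()
for t,p in [('scene',(177,222)),('side',(304,168)),]: print(plane(t,p,.01))
E
```

```text
tool axes cols
 [[-0.0004  0.3883  0.9215]
 [-0.0008  0.9215 -0.3883]
 [-1.     -0.0009 -0.0001]] [0.2135 0.5066 0.1728] t 0.15
[[ 0.4656 -0.3189  0.01  ]]
[[ 0.4555 -0.312   0.01  ]]
```

Run:
```python
from h import *
plan((.575,-.34,.22),64,n=26)
```

```text
26 rows
[np.float64(-0.18), np.float64(-2.46), np.float64(2.55), 2.46]
[np.float64(-0.18), np.float64(-2.35), np.float64(2.65), 2.46]
[np.float64(-0.18), np.float64(-2.23), np.float64(2.75), 2.46]
[np.float64(-0.18), np.float64(-2.11), np.float64(2.84), 2.46]
[np.float64(-0.18), np.float64(-1.99), np.float64(2.93), 2.46]
[np.float64(-0.18), np.float64(-1.86), np.float64(3.01), 2.46]
[np.float64(-0.18), np.float64(-1.73), np.float64(3.09), 2.46]
[np.float64(-0.18), np.float64(-1.6), np.float64(3.16), 2.46]
[np.float64(-0.18), np.float64(-1.46), np.float64(3.23), 2.46]
[np.float64(-0.18), np.float64(-1.32), np.float64(3.29), 2.46]
[np.float64(-0.18), np.float64(-1.18), np.float64(3.34), 2.46]
[np.float64(-0.18), np.float64(-1.03), np.float64(3.39), 2.46]
[np.float64(-0.18), np.float64(-0.89), np.float64(3.43), 2.46]
[np.float64(-0.18), np.float64(-0.74), np.float64(3.46), 2.46]
[np.float64(-0.18), np.float64(-0.59), np.float64(3.49), 2.46]
[np.float64(-0.18), np.float64(-0.44), np.float64(3.51), 2.46]
[np.float64(-0.18), np.float64(-0.29), np.float64(3.53), 2.46]
[np.float64(-0.18), np.float64(-0.13), np.float64(3.54), 2.46]
[np.float64(-0.18), np.float64(0.02), np.float64(3.54), 2.46]
[np.float64(-0.18), np.float64(0.17), np.float64(3.54), 2.46]
[np.float64(-0.18), np.float64(0.32), np.float64(3.53), 2.46]
[np.float64(-0.18), np.float64(0.47), np.float64(3.51), 2.46]
[np.float64(-0.18), np.float64(0.62), np.float64(3.49), 2.46]
[np.float64(-0.18), np.float64(0.77), np.float64(3.46), 2.46]
[np.float64(-0.18), np.float64(0.92), np.float64(3.42), 2.46]
[np.float64(-0.18), np.float64(1.07), np.float64(3.38), 2.46]
```

Candidates for the wedge are the long plain wooden one (scene 195,240; side 271,167), the yellow look-alike (scene 103,273; side 260,135) and the small chock (scene 177,222; side 304,168). I choose the long wooden one. Candidates for the piston are the small one (scene 390,178; side 275,308), the big one (scene 417,168; side 270,340), the socket (side 232,314) and the can (side 193,277). I choose the small one. Crops c1–c3 confirm both choices.

{"op": "play_rows", "data": {
  "increments": [
    [[65,-0.2,-2.5,2.5,2.5],[65,-0.2,-2.4,2.6,2.5],[65,-0.2,-2.2,2.8,2.5],[65,-0.2,-2.1,2.8,2.5],[65,-0.2,-2.0,2.9,2.5],[65,-0.2,-1.9,3.0,2.5],[65,-0.2,-1.7,3.1,2.5],[65,-0.2,-1.6,3.2,2.5],[65,-0.2,-1.5,3.2,2.5],[65,-0.2,-1.3,3.3,2.5],[65,-0.2,-1.2,3.3,2.5],[65,-0.2,-1.0,3.4,2.5]]
  ]
}}

```text
time_s: 1.15
ee_pos: [0.3778, 0.1136, 0.1974]
eef_rot: [1.349, 1.571, 0.424]
force: [0.3, 0.8, -0.2]
grip_width: 0.0703
```

{"op": "play_rows", "data": {
  "increments": [
    [[65,-0.2,-0.9,3.4,2.5],[65,-0.2,-0.7,3.5,2.5],[65,-0.2,-0.6,3.5,2.5],[65,-0.2,-0.4,3.5,2.5],[65,-0.2,-0.3,3.5,2.5],[65,-0.2,-0.1,3.5,2.5],[65,-0.2,0,3.5,2.5],[65,-0.2,0.2,3.5,2.5],[65,-0.2,0.3,3.5,2.5],[65,-0.2,0.5,3.5,2.5],[65,-0.2,0.6,3.5,2.5],[65,-0.2,0.8,3.5,2.5]]
  ]
}}

```text
time_s: 2.15
ee_pos: [0.5405, -0.2777, 0.221]
eef_rot: [-2.311, 1.57, 2.524]
force: [0.9, 0.8, 0.3]
grip_width: 0.0701
```

{"op": "play_rows", "data": {
  "increments": [
    [[65,-0.2,0.9,3.4,2.5],[65,-0.2,1.1,3.4,2.5],[65,0,0,0,0],[65,0,0,0,0]]
  ]
}}

```text
time_s: 2.48
ee_pos: [0.5669, -0.3428, 0.2235]
eef_rot: [-2.201, 1.569, 2.547]
force: [-0.3, 1.4, 0.1]
grip_width: 0.0699
```

Run:
```python
from h import *
axes(); o=ctrl.get_obs()
cv2.imwrite('pics/w1.png',ctrl.camera('wrist')[:,:,::-1])
import json; json.dump({k:list(o[k]) for k in('ee_pos','eef_rot')},open('w1.json','w'))
```

```text
tool axes cols
 [[-0.0019  0.9994  0.0359]
 [ 0.0013  0.0359 -0.9994]
 [-1.     -0.0018 -0.0013]] [ 0.5669 -0.3428  0.2235] t 2.4833
```

View pics/w1.png

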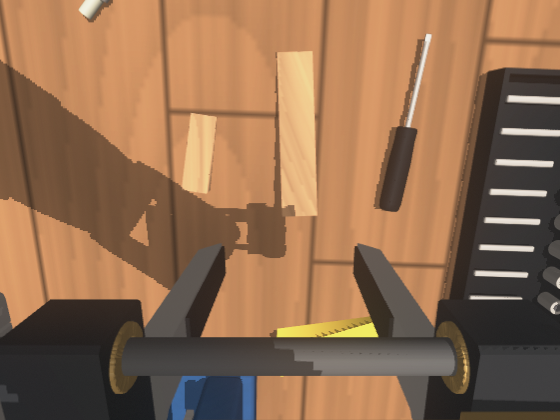

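The wedge's thin end is at the top (278,53)–(312,52), and its blunt end is at (281,215)–(317,215). The chock is at (200,152), the screwdriver at (405,130) and the yellow wedge at (325,330).

Run:
```python
from h import *
import json
np.set_printoptions(precision=4,suppress=True)
o={k:np.array(v) for k,v in json.load(open('w1.json')).items()}
im=cv2.imread('pics/w1.png')
cv2.imwrite('pics/w1c.png',cv2.resize(im[35:235,230:370],None,fx=3,fy=3,interpolation=cv2.INTER_CUBIC))
t=plane('wrist',[(278,53),(312,52)],.003,o);b=plane('wrist',[(281,215),(317,215)],.048,o)
print(t,b,t.mean(0),b.mean(0)); d=t.mean(0)-b.mean(0); print(d,np.degrees(np.arctan2(d[1],d[0])))
print(plane('wrist',[(192,115),(216,117),(208,192),(184,188)],.01,o))
```

```text
[[ 0.5481 -0.1999  0.003 ]
 [ 0.5863 -0.1975  0.003 ]] [[ 0.5577 -0.3764  0.048 ]
 [ 0.5985 -0.375   0.048 ]] [ 0.5672 -0.1987  0.003 ] [ 0.5781 -0.3757  0.048 ]
[-0.0109  0.177  -0.045 ] 93.53239129942136
[[ 0.4507 -0.2708  0.01  ]
 [ 0.4784 -0.272   0.01  ]
 [ 0.467  -0.3612  0.01  ]
 [ 0.4378 -0.3573  0.01  ]]
```

View pics/w1c.png

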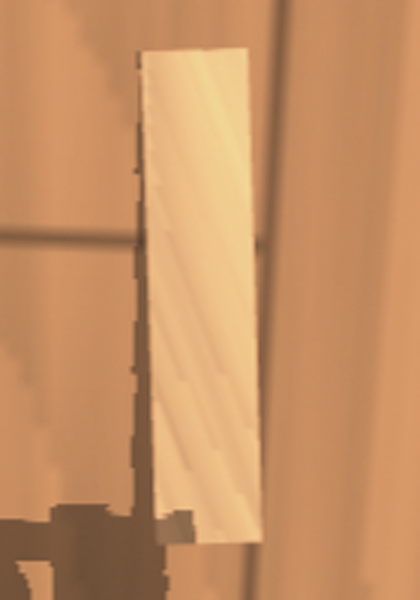

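Run:
```python
from h import *
plan((.5763,-.3457,.005),-1.5,n=8)
```

```text
8 rows
[np.float64(2.74), np.float64(0.12), np.float64(0.06), -0.19]
[np.float64(2.74), np.float64(0.12), np.float64(0.06), -0.19]
[np.float64(2.74), np.float64(0.12), np.float64(0.06), -0.19]
[np.float64(2.74), np.float64(0.12), np.float64(0.06), -0.19]
[np.float64(2.74), np.float64(0.12), np.float64(0.06), -0.19]
[np.float64(2.74), np.float64(0.12), np.float64(0.06), -0.19]
[np.float64(2.74), np.float64(0.12), np.float64(0.06), -0.19]
[np.float64(2.74), np.float64(0.12), np.float64(0.06), -0.19]
```

{"op": "play_rows", "data": {
  "increments": [
    [[65,3.2,0.2,0.1,-0.5],[65,3.2,0.2,0.1,-0.5],[65,3.2,0.2,0.1,-0.5],[65,3.2,0.2,0.1,0],[65,3.0,0.2,0.1,0],[65,2.5,0,0,0],[65,2.0,0,0,0],[65,1.2,0,0,0],[65,0,0,0,0],[65,0,0,0,0]]
  ]
}}

```text
time_s: 3.37
ee_pos: [0.5776, -0.3456, 0.0112]
eef_rot: [0.974, 1.57, -0.532]
force: [-0.2, -0.5, 0.3]
grip_width: 0.0701
```

{"op": "play_rows", "data": {
  "increments": [
    [[65,0.4,0,0,0],[150,0,0,0,0],[200,0,0,0,0],[200,0,0,0,0],[200,0,0,0,0]]
  ],
  "newtons": 30
}}

```text
time_s: 3.78
ee_pos: [0.5776, -0.3462, 0.0068]
eef_rot: [0.912, 1.57, -0.595]
force: [-0.3, 0.6, -0.7]
grip_width: 0.0469
```

Run:
```python
from h import *
axes(); o=ctrl.get_obs(); print(o['force'],o['grip_width'])
cv2.imwrite('pics/s2.png',ctrl.camera('scene')[:,:,::-1])
cv2.imwrite('pics/d2.png',ctrl.camera('side')[:,:,::-1])
```

```text
tool axes cols
 [[ 6.00e-04  9.98e-01  6.36e-02]
 [-4.00e-04  6.36e-02 -9.98e-01]
 [-1.00e+00  6.00e-04  5.00e-04]] [ 0.5776 -0.3462  0.0068] t 3.7833
[-0.25965999  0.60030128 -0.74783096] 0.04686199264242524
```

View pics/s2.png

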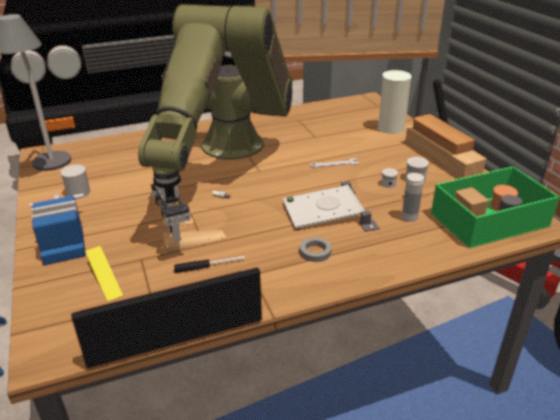

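{"op": "play_rows", "data": {
  "increments": [
    [[200,0,0,0,0],[200,0,0,0,0],[200,-0.1,0,-0.5,0],[200,0,-0.4,-1.2,0.8],[200,0,-0.5,-1.7,0.8],[200,0,-0.5,-1.9,0.8],[200,0,-0.5,-1.9,0.8],[200,0,-0.5,-1.9,0.8],[200,0,-0.4,-1.9,0.8],[200,0,-0.3,-1.9,0.8],[200,0,-0.2,-1.9,0.8],[200,0,0,-1.3,0.8]]
  ]
}}

```text
time_s: 4.88
ee_pos: [0.5424, -0.184, 0.0071]
eef_rot: [-2.076, 1.57, 2.574]
force: [0.4, -0.7, -1.9]
grip_width: 0.0385
```

{"op": "play_rows", "data": {
  "increments": [
    [[200,0,0,0,0.8],[200,0,0,0,0.8],[200,0,0,0,0]]
  ]
}}

```text
time_s: 5.13
ee_pos: [0.543, -0.1862, 0.0072]
eef_rot: [0.374, 1.571, -1.287]
force: [-0.6, -0.4, -1.0]
grip_width: 0.0383
```

Run:
```python
from h import *
axes(); o=ctrl.get_obs(); print(o['force'],o['grip_width'])
cv2.imwrite('pics/w3.png',ctrl.camera('wrist')[:,:,::-1])
import json; json.dump({k:list(o[k]) for k in('ee_pos','eef_rot')},open('w3.json','w'))
```

```text
tool axes cols
 [[ 0.000e+00  9.959e-01 -9.070e-02]
 [-1.000e-04 -9.070e-02 -9.959e-01]
 [-1.000e+00  0.000e+00  1.000e-04]] [ 0.543  -0.1862  0.0072] t 5.1333
[-0.58957848 -0.35722725 -0.9929407 ] 0.038302352625622205
```

View pics/w3.png

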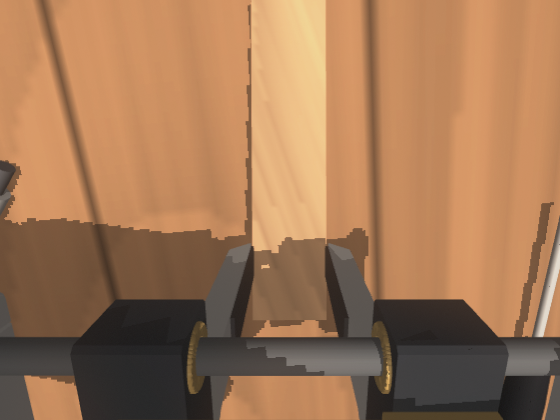

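{"op": "play_rows", "data": {
  "increments": [
    [[200,0,-0.3,-1.0,0.8],[200,0,-0.3,-1.5,0.8],[200,0,-0.2,-1.7,0.7],[200,0,0,-1.7,0],[200,0,0,-1.5,0],[200,0,0,-1.0,0],[200,0,0,0,0]]
  ]
}}

```text
time_s: 5.77
ee_pos: [0.5451, -0.1007, 0.0072]
eef_rot: [-2.877, 1.571, 1.707]
force: [-0.2, 0.5, -1.0]
grip_width: 0.0383
```

Run:
```python
from h import *
axes(); o=ctrl.get_obs(); print(o['force'],o['grip_width'])
a=ctrl.camera('side')[:,:,::-1];b=ctrl.camera('scene')[:,:,::-1]
cv2.imwrite('pics/d4.png',a);cv2.imwrite('pics/s4.png',b)
x=np.hstack([cv2.resize(a[150:270,210:310],(400,480),interpolation=cv2.INTER_CUBIC),cv2.resize(b[165:265,220:380],(400,480),interpolation=cv2.INTER_CUBIC)])
cv2.imwrite('pics/c4.png',x)
```

```text
tool axes cols
 [[-0.000e+00  9.917e-01 -1.285e-01]
 [ 1.000e-04 -1.285e-01 -9.917e-01]
 [-1.000e+00 -0.000e+00 -1.000e-04]] [ 0.5451 -0.1007  0.0072] t 5.7667
[-0.16130564  0.49477132 -0.994753  ] 0.0382892287567855
```

View pics/c4.png

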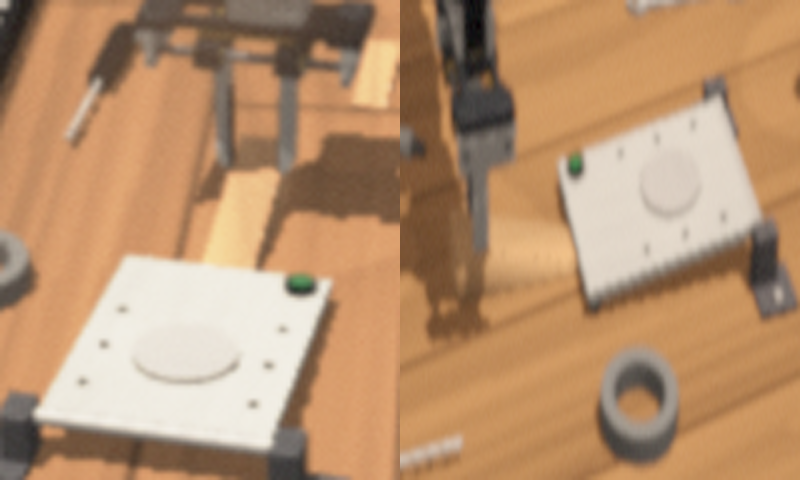

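The wedge is centred between the free edge's corners and lined up with the plate. Its tip is just under the edge at about (235,265) in the side half of the crop. I'll push on.

{"op": "play_rows", "data": {
  "increments": [
    [[200,0,0,-0.6,0],[200,0,0,-0.9,0],[200,0,0,-0.9,0],[200,0,0,-0.9,0],[200,0,0,-0.9,0],[200,0,0,-0.9,0],[200,0,0,-0.9,0],[200,0,0,-0.8,0],[200,0,0,-0.5,0],[200,0,0,0,0],[200,0,0,0,0]]
  ]
}}

```text
time_s: 6.78
ee_pos: [0.5542, -0.0287, 0.007]
eef_rot: [-2.295, 1.57, 2.288]
force: [0.4, 2.1, -4.3]
grip_width: 0.0385
```

```bash
cat > look.py <<'E'
from h import *
import sys
k=sys.argv[1]
axes(); o=ctrl.get_obs(); print(o['force'].round(2),o['grip_width'].round(4))
a=ctrl.camera('side')[:,:,::-1];b=ctrl.camera('scene')[:,:,::-1]
cv2.imwrite(f'pics/d{k}.png',a);cv2.imwrite(f'pics/s{k}.png',b)
x=np.hstack([cv2.resize(a[170:270,210:300],(400,480),interpolation=cv2.INTER_CUBIC),cv2.resize(b[165:265,270:370],(400,480),interpolation=cv2.INTER_CUBIC)])
cv2.imwrite(f'pics/c{k}.png',x)
E
python3 look.py 5
```

```text
tool axes cols
 [[-5.000e-04  9.916e-01 -1.295e-01]
 [ 6.000e-04 -1.295e-01 -9.916e-01]
 [-1.000e+00 -6.000e-04 -5.000e-04]] [ 0.5542 -0.0287  0.007 ] t 6.7833Traceback (most recent call last):
  File "look.py", line 4, in <module>
    axes(); o=ctrl.get_obs(); print(o['force'].round(2),o['grip_width'].round(4))
                                                        ^^^^^^^^^^^^^^^^^^^^^
AttributeError: 'float' object has no attribute 'round'
```

```bash
sed -i "s/o\['grip_width'\].round(4)/o['grip_width']/" look.py; python3 look.py 5
```

```text
tool axes cols
 [[-5.000e-04  9.916e-01 -1.295e-01]
 [ 6.000e-04 -1.295e-01 -9.916e-01]
 [-1.000e+00 -6.000e-04 -5.000e-04]] [ 0.5542 -0.0287  0.007 ] t 6.7833
[ 0.45  2.14 -4.28] 0.038471778053123816
```

View pics/c5.png

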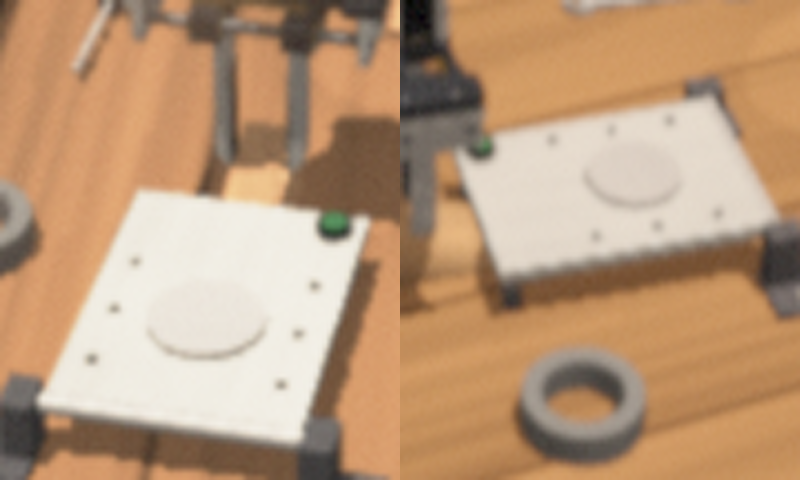

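```bash
cat > tilt.py <<'E'
from h import *
np.set_printoptions(precision=4,suppress=True)
def go(sd,sc):
    P=[]
    for p,q in zip(sd,sc):
        X,e=tri('side',(210+p[0]/4.444,170+p[1]/4.8),'scene',(270+(q[0]-400)/4,165+q[1]/4.8)); P.append(X); print(X,e)
    P=np.array(P); f=P[:2].mean(0);h=P[2:].mean(0);d=h-f; print('free',f,'hinge',h,'len',np.linalg.norm(d),'tilt',-d[2]/np.hypot(*d[:2]),'yaw',np.degrees(np.arctan2(d[1],d[0])))
E
python3 - <<'E'
from tilt import *
go([(138,192),(370,217),(40,402),(300,440)],[(503,275),(455,150),(775,222),(715,97)])
E
```

```text
[0.634  0.0125 0.0338] 0.0010909347737151063
[0.4763 0.032  0.0332] 0.008033605615721258
[0.6613 0.2309 0.0357] 0.0026096153931736716
[0.5027 0.2569 0.0376] 0.002693289607661631
free [0.5551 0.0223 0.0335] hinge [0.582  0.2439 0.0366] len 0.22324634819352848 tilt -0.014111444430409115 yaw 83.0808876198385
```

The side and scene corners give the plate a tilt of -0.014. The wedge's depth of about 98 mm predicts -0.011. I'll push about 11 mm more, then let go.

{"op": "play_rows", "data": {
  "increments": [
    [[200,0,0,-0.4,0],[200,0,0,-0.5,0],[200,0,0,-0.3,0],[200,0,0,0,0],[200,0,0,0,0],[150,0,0,0,0],[80,0,0,0,0],[80,0,0,0,0],[80,0,0,0,0],[80,0,0,0,0]]
  ]
}}

```text
time_s: 7.72
ee_pos: [0.5562, -0.0173, 0.0075]
eef_rot: [1.818, 1.57, 0.117]
force: [0.2, 0.2, -0.3]
grip_width: 0.0617
```

```bash
python3 look.py 6
```

```text
tool axes cols
 [[ 6.000e-04  9.916e-01 -1.297e-01]
 [ 1.000e-04 -1.297e-01 -9.916e-01]
 [-1.000e+00  6.000e-04 -2.000e-04]] [ 0.5562 -0.0173  0.0075] t 7.7167
[ 0.16  0.15 -0.3 ] 0.06173383829826516
```

View pics/c6.png

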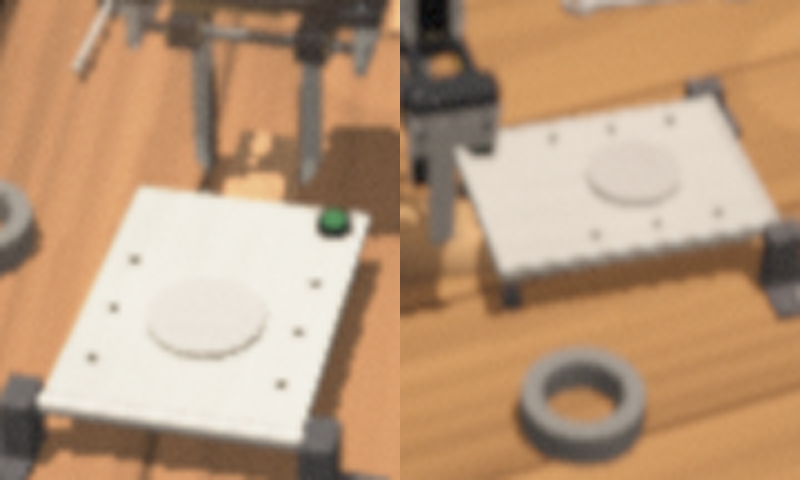

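Plate free corners in the crop are now at side (140,187)/(370,215). The fingers are open and clear. I'll rise and look from above.

{"op": "play_rows", "data": {
  "increments": [
    [[80,-0.5,0,0,0],[80,-1.5,0,0,0],[80,-3.0,0,0,0],[80,-3.5,0,0,0],[80,-3.5,0,0,0],[80,-3.5,0,0,0],[80,-3.5,0,0,0],[80,-3.0,0,0,0],[80,0,0,0,0],[80,0,0,0,0]]
  ]
}}

```text
time_s: 8.65
ee_pos: [0.5564, -0.0173, 0.2289]
eef_rot: [1.606, 1.568, -0.095]
force: [0.4, -0.3, -0.8]
grip_width: 0.0646
```

```bash
python3 look.py 7
python3 - <<'E'
from h import *
import json
o=ctrl.get_obs()
cv2.imwrite('pics/w7.png',ctrl.camera('wrist')[:,:,::-1])
json.dump({k:list(o[k]) for k in('ee_pos','eef_rot')},open('w7.json','w'))
E
```

```text
tool axes cols
 [[ 3.200e-03  9.916e-01 -1.295e-01]
 [-3.000e-04 -1.295e-01 -9.916e-01]
 [-1.000e+00  3.200e-03 -1.000e-04]] [ 0.5564 -0.0173  0.2289] t 8.65
[ 0.44 -0.26 -0.81] 0.06456022926667325
```

View pics/c7.png

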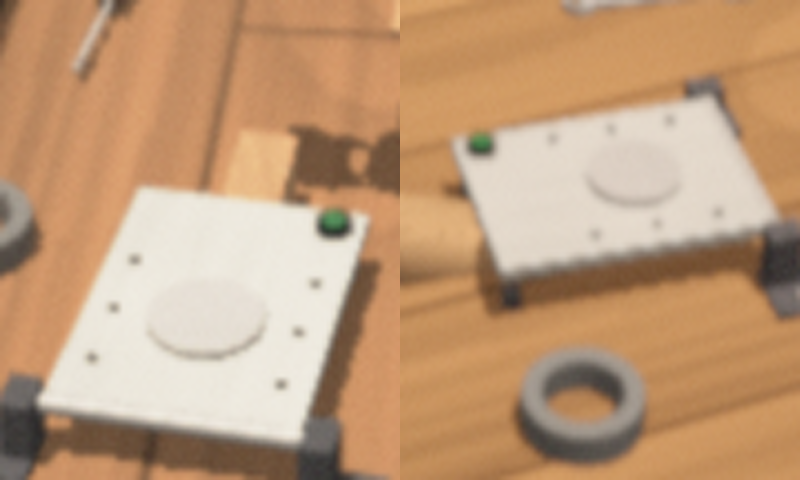

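View pics/w7.png

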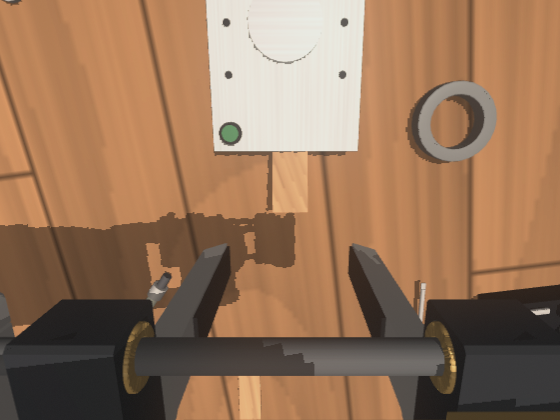

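The plate's free edge runs (214,152)–(358,151). The wedge's blunt end is at (272–308, 213), so it is near mid edge. The pad (centre near 285,18) is partly cut off at the top.

Run:
```python
from tilt import *
import json
o={k:np.array(v) for k,v in json.load(open('w7.json')).items()}
b=plane('wrist',[(272,213),(308,212)],.048,o); e=plane('wrist',[(214,152),(358,151)],.04,o)
print(b,e); m=e.mean(0); ex=(e[1]-e[0])/np.linalg.norm(e[1]-e[0]); ey=np.array([-ex[1],ex[0],0]); w=b.mean(0)-m
print('edge len',np.linalg.norm(e[1]-e[0]),'yaw',np.degrees(np.arctan2(ey[1],ey[0])),'wedge x',w@ex,'depth',.18+w@ey,'pad est',m+.13*ey)
# pad circle points on lower arc
im=cv2.imread('pics/w7.png'); cv2.imwrite('pics/w7c.png',cv2.resize(im[0:100,200:370],None,fx=4,fy=4,interpolation=cv2.INTER_CUBIC))
go([(140,187),(370,215),(40,402),(300,440)],[(503,272),(453,142),(775,222),(715,97)])
```

```text
[[ 0.5308 -0.0465  0.048 ]
 [ 0.5716 -0.0506  0.048 ]] [[0.4762 0.0294 0.04  ]
 [0.6349 0.0097 0.04  ]]
edge len 0.15995201513136403 yaw 82.92544399313432 wedge x 0.004046610663500617 depth 0.11187070531374063 pad est [0.5716 0.1485 0.04  ]
[0.6332 0.0121 0.0365] 0.0029728958847244497
[0.4749 0.0323 0.0369] 0.0037930367132057996
[0.6613 0.2309 0.0357] 0.0026096153931736716
[0.5027 0.2569 0.0376] 0.002693289607661631
free [0.554  0.0222 0.0367] hinge [0.582  0.2439 0.0366] len 0.22341891429129868 tilt 0.0002990163813694867 yaw 82.81346821701696
```

View pics/w7c.png

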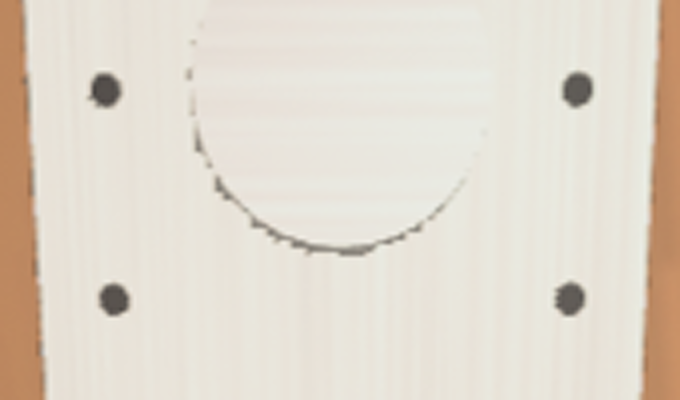

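Run:
```python
from h import *
np.set_printoptions(precision=4,suppress=True)
print(ctrl.get_obs()['qpos'])
print(plane('scene',(411,216),0),plane('side',(195,296),0),plane('scene',(415,178),.15),plane('side',(191,253),.15))
plan((.488,.36,.235),0)
```

```text
[-0.097   0.2797  1.4248 -0.      1.4394  0.033 ]
[[0.6925 0.3848 0.    ]] [[0.7026 0.3642 0.    ]] [[0.7052 0.3697 0.15  ]] [[0.6952 0.379  0.15  ]]
10 rows
[np.float64(-0.09), np.float64(-1.16), np.float64(-3.65), 0.0]
[np.float64(-0.09), np.float64(-1.16), np.float64(-3.65), 0.0]
[np.float64(-0.09), np.float64(-1.16), np.float64(-3.65), 0.0]
[np.float64(-0.09), np.float64(-1.16), np.float64(-3.65), 0.0]
[np.float64(-0.09), np.float64(-1.16), np.float64(-3.65), 0.0]
[np.float64(-0.09), np.float64(-1.16), np.float64(-3.65), 0.0]
[np.float64(-0.09), np.float64(-1.16), np.float64(-3.65), 0.0]
[np.float64(-0.09), np.float64(-1.16), np.float64(-3.65), 0.0]
[np.float64(-0.09), np.float64(-1.16), np.float64(-3.65), 0.0]
[np.float64(-0.09), np.float64(-1.16), np.float64(-3.65), 0.0]
```

{"op": "play_rows", "data": {
  "increments": [
    [[65,0,-0.4,-3.0,0],[65,0,-0.2,-3.5,0],[65,0,0,-2.5,0],[65,0,0,0,0],[65,0,0,0,0],[65,0,0,0,0]]
  ]
}}

```text
time_s: 9.3
ee_pos: [0.5614, 0.0722, 0.2263]
eef_rot: [-1.265, 1.569, -2.966]
force: [0.6, 0.3, 0.3]
grip_width: 0.0702
```

Run:
```python
from h import *
import json
axes();o=ctrl.get_obs()
im=ctrl.camera('wrist')[:,:,::-1]
cv2.imwrite('pics/w8.png',im)
json.dump({k:list(o[k]) for k in('ee_pos','eef_rot')},open('w8.json','w'))
plan((.488,.36,.235),0)
```

```text
tool axes cols
 [[-1.600e-03  9.916e-01 -1.296e-01]
 [-3.000e-04 -1.296e-01 -9.916e-01]
 [-1.000e+00 -1.500e-03  5.000e-04]] [0.5614 0.0722 0.2263] t 9.3
8 rows
[np.float64(-0.1), np.float64(-1.38), np.float64(-3.45), 0.0]
[np.float64(-0.1), np.float64(-1.38), np.float64(-3.45), 0.0]
[np.float64(-0.1), np.float64(-1.38), np.float64(-3.45), 0.0]
[np.float64(-0.1), np.float64(-1.38), np.float64(-3.45), 0.0]
[np.float64(-0.1), np.float64(-1.38), np.float64(-3.45), 0.0]
[np.float64(-0.1), np.float64(-1.38), np.float64(-3.45), 0.0]
[np.float64(-0.1), np.float64(-1.38), np.float64(-3.45), 0.0]
[np.float64(-0.1), np.float64(-1.38), np.float64(-3.45), 0.0]
```

View pics/w8.png

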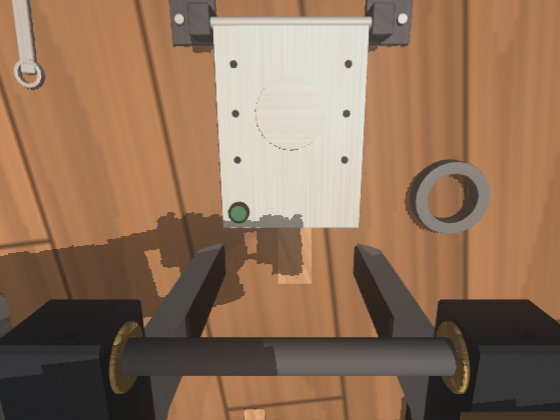

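Run:
```python
from h import *
import json
np.set_printoptions(precision=4,suppress=True)
o={k:np.array(v) for k,v in json.load(open('w8.json')).items()}
h=plane('wrist',[(233.5,64),(348,63.5),(235.5,113.5),(346,113.5),(237,160),(344.5,160)],.04,o); print(h[:,:2]); print('mid holes',h.reshape(3,2,3).mean(1)[:,:2])
e=plane('wrist',[(223,228),(359,228)],.04,o);m=e.mean(0);ex=(e[1]-e[0])/np.linalg.norm(e[1]-e[0]);ey=np.array([-ex[1],ex[0],0])
print(e,np.degrees(np.arctan2(ey[1],ey[0])),'pad',m+.13*ey)
im=cv2.imread('pics/w8.png'); cv2.imwrite('pics/w8c.png',cv2.resize(im[60:165,225:360],None,fx=5,fy=5,interpolation=cv2.INTER_CUBIC))
```

```text
[[0.5191 0.2059]
 [0.6376 0.1908]
 [0.5127 0.1564]
 [0.6311 0.1409]
 [0.5059 0.1067]
 [0.625  0.0911]]
mid holes [[0.5784 0.1983]
 [0.5719 0.1486]
 [0.5655 0.0989]]
[[0.4761 0.0301 0.04  ]
 [0.6348 0.0093 0.04  ]] 82.55225283670295 pad [0.5723 0.1486 0.04  ]
```

View pics/w8c.png

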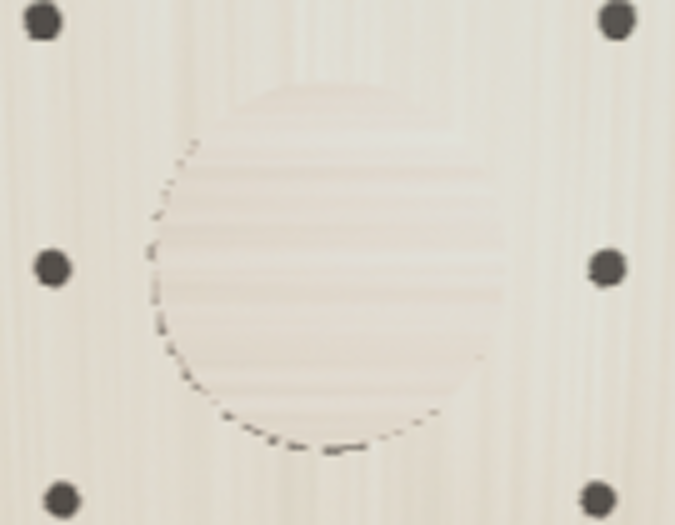

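{"op": "play_rows", "data": {
  "increments": [
    [[65,-0.1,-1.4,-3.4,0],[65,-0.1,-1.4,-3.4,0],[65,-0.1,-1.4,-3.4,0],[65,-0.1,-1.4,-3.4,0],[65,-0.1,-1.4,-3.4,0],[65,-0.1,-1.4,-3.4,0],[65,-0.1,-1.4,-3.4,0],[65,-0.1,-1.4,-3.4,0],[65,0,0,0,0],[65,0,0,0,0],[65,0,0,0,0]]
  ]
}}

```text
time_s: 10.27
ee_pos: [0.4863, 0.3559, 0.2349]
eef_rot: [-0.437, 1.57, -2.138]
force: [0.6, -0.2, 0.3]
grip_width: 0.0702
```

Run:
```python
from h import *
import json
axes();o=ctrl.get_obs()
im=ctrl.camera('wrist')[:,:,::-1]
cv2.imwrite('pics/w9.png',im)
json.dump({k:list(o[k]) for k in('ee_pos','eef_rot')},open('w9.json','w'))
```

```text
tool axes cols
 [[-3.000e-04  9.915e-01 -1.304e-01]
 [-5.000e-04 -1.304e-01 -9.915e-01]
 [-1.000e+00 -3.000e-04  6.000e-04]] [0.4863 0.3559 0.2349] t 10.2667
```

View pics/w9.png

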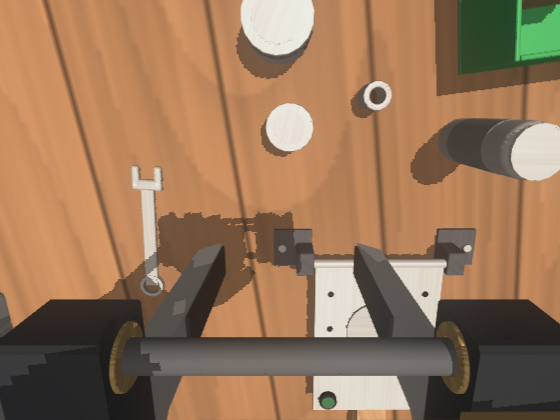

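The small piston's crown is at (289,127). The big one is at (278,18), the socket at (377,96) and the can at (535,150). The pad's centre in the previous view was (290,113).

Run:
```python
from h import *
import json
np.set_printoptions(precision=4,suppress=True)
o8={k:np.array(v) for k,v in json.load(open('w8.json')).items()}
print('pad',plane('wrist',[(290.2,113.4)],.044,o8))
o={k:np.array(v) for k,v in json.load(open('w9.json')).items()}
im=cv2.imread('pics/w9.png'); s=im[90:165,250:330]
hsv=cv2.cvtColor(s,cv2.COLOR_BGR2HSV); m=((hsv[:,:,1]<60)&(hsv[:,:,2]>190)).astype(np.uint8)
c=max(cv2.findContours(m,0,1)[0],key=cv2.contourArea); print(cv2.minEnclosingCircle(c),cv2.boundingRect(c))
(x,y),r=cv2.minEnclosingCircle(c)
p=plane('wrist',[(x+250,y+90),(x+250+r,y+90),(x+250-r,y+90)],.05,o);print(p,np.linalg.norm(p[1]-p[2]))
cv2.imwrite('pics/w9c.png',cv2.resize(s,None,fx=6,fy=6))
print('big,socket',plane('wrist',[(278,18)],.07,o),plane('wrist',[(377,95)],.038,o))
plan((p[0][0],p[0][1],.012),0,n=10)
```

```text
pad [[0.5714 0.1488 0.044 ]]
((39.246620178222656, 36.63682556152344), 24.015369415283203) (16, 13, 47, 48)
[[0.4938 0.4188 0.05  ]
 [0.5196 0.4153 0.05  ]
 [0.4679 0.4222 0.05  ]] 0.05220385151769933
big,socket [[0.4964 0.5213 0.07  ]] [[0.5934 0.4393 0.038 ]]
10 rows
[np.float64(2.23), np.float64(-0.01), np.float64(-0.64), 0.0]
[np.float64(2.23), np.float64(-0.01), np.float64(-0.64), 0.0]
[np.float64(2.23), np.float64(-0.01), np.float64(-0.64), 0.0]
[np.float64(2.23), np.float64(-0.01), np.float64(-0.64), 0.0]
[np.float64(2.23), np.float64(-0.01), np.float64(-0.64), 0.0]
[np.float64(2.23), np.float64(-0.01), np.float64(-0.64), 0.0]
[np.float64(2.23), np.float64(-0.01), np.float64(-0.64), 0.0]
[np.float64(2.23), np.float64(-0.01), np.float64(-0.64), 0.0]
[np.float64(2.23), np.float64(-0.01), np.float64(-0.64), 0.0]
[np.float64(2.23), np.float64(-0.01), np.float64(-0.64), 0.0]
```

View pics/w9c.png

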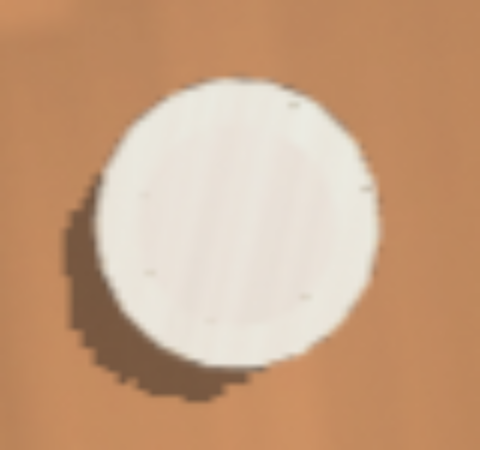

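{"op": "play_rows", "data": {
  "increments": [
    [[65,0.5,0,-2.4,0],[65,2,0,-2.4,0],[65,3,0,-1.6,0],[65,3.4,0,0,0],[65,3.4,0,0,0],[65,3.4,0,0,0],[65,3,0,0,0],[65,2.2,0,0,0],[65,1.2,0,0,0],[65,0,0,0,0],[65,0,0,0,0]]
  ]
}}

```text
time_s: 11.23
ee_pos: [0.495, 0.4198, 0.015]
eef_rot: [2.326, 1.57, 0.624]
force: [-0.1, 0.4, 0.6]
grip_width: 0.0698
```

{"op": "play_rows", "data": {
  "increments": [
    [[65,0.3,0,0.1,0],[110,0,0,0,0],[150,0,0,0,0],[200,0,0,0,0],[200,0,0,0,0],[200,0,0,0,0],[200,0,0,0,0]]
  ],
  "newtons": 30
}}

```text
time_s: 11.82
ee_pos: [0.4944, 0.4196, 0.012]
eef_rot: [2.258, 1.57, 0.557]
force: [-0.8, -0.7, 6.1]
grip_width: 0.0512
```

Run:
```python
from h import *
axes(); o=ctrl.get_obs(); print(o['grip_width'],o['qpos'])
```

```text
tool axes cols
 [[ 1.000e-03  9.916e-01 -1.296e-01]
 [ 6.000e-04 -1.296e-01 -9.916e-01]
 [-1.000e+00  9.000e-04 -7.000e-04]] [0.4944 0.4196 0.012 ] t 11.8167
0.05123995352070025 [ 6.47319022e-01  6.76069307e-01  1.35971531e+00 -1.15316925e-04
  1.10467051e+00  7.77322025e-01]
```

{"op": "play_rows", "data": {
  "increments": [
    [[200,-0.5,0,0,0],[200,-1.5,0,0,0],[200,-2.5,0,0,0],[200,-2.5,0,0,0],[200,-2.0,0,0,0],[200,-1.0,0,0,0],[200,0,0,0,0]]
  ]
}}

```text
time_s: 12.4
ee_pos: [0.4947, 0.42, 0.1135]
eef_rot: [2.363, 1.567, 0.662]
force: [1.0, -0.1, -2.4]
grip_width: 0.0507
```

Run:
```python
from h import *
axes(); o=ctrl.get_obs(); print(o['grip_width'],o['force'])
plan((.572,.1485,.11),0,n=11)
cv2.imwrite('pics/w10.png',ctrl.camera('wrist')[:,:,::-1])
```

```text
tool axes cols
 [[ 0.0027  0.9916 -0.1295]
 [ 0.0021 -0.1295 -0.9916]
 [-1.      0.0024 -0.0024]] [0.4947 0.42   0.1135] t 12.4
0.050700194837237686 [ 1.03954838 -0.12269991 -2.38509345]
11 rows
[np.float64(0.03), np.float64(1.02), np.float64(2.36), 0.0]
[np.float64(0.03), np.float64(1.02), np.float64(2.36), 0.0]
[np.float64(0.03), np.float64(1.02), np.float64(2.36), 0.0]
[np.float64(0.03), np.float64(1.02), np.float64(2.36), 0.0]
[np.float64(0.03), np.float64(1.02), np.float64(2.36), 0.0]
[np.float64(0.03), np.float64(1.02), np.float64(2.36), 0.0]
[np.float64(0.03), np.float64(1.02), np.float64(2.36), 0.0]
[np.float64(0.03), np.float64(1.02), np.float64(2.36), 0.0]
[np.float64(0.03), np.float64(1.02), np.float64(2.36), 0.0]
[np.float64(0.03), np.float64(1.02), np.float64(2.36), 0.0]
[np.float64(0.03), np.float64(1.02), np.float64(2.36), 0.0]
```

View pics/w10.png

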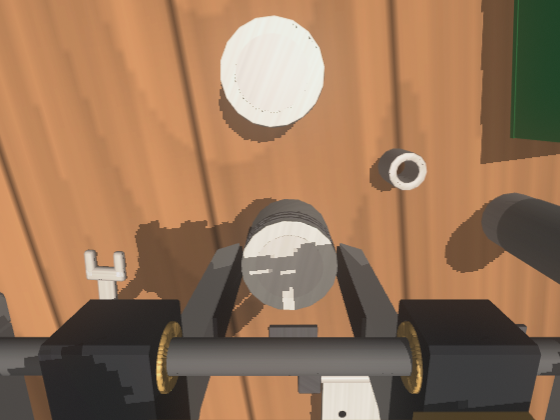

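The piston is held squarely between the fingers, with its crown at (290,263). I'll carry it over the pad.

{"op": "play_rows", "data": {
  "increments": [
    [[200,0,0.5,1.2,0],[200,0,1.0,2.4,0],[200,0,1.1,2.6,0],[200,0,1.1,2.6,0],[200,0,1.1,2.6,0],[200,0,1.1,2.6,0],[200,0,1.1,2.6,0],[200,0,1.1,2.6,0],[200,0,1.1,2.6,0],[200,0,1.1,2.4,0],[200,0,0.6,1.4,0],[200,0,0.4,0.4,0]]
  ]
}}

```text
time_s: 13.45
ee_pos: [0.572, 0.1439, 0.1096]
eef_rot: [-1.121, 1.568, -2.825]
force: [1.0, -0.4, -1.6]
grip_width: 0.0508
```

{"op": "play_rows", "data": {
  "increments": [
    [[200,0,0,0,0],[200,0,0,0,0]]
  ]
}}

```text
time_s: 13.62
ee_pos: [0.5719, 0.1471, 0.1103]
eef_rot: [-1.37, 1.569, -3.072]
force: [0.3, -0.8, -1.3]
grip_width: 0.0506
```

```bash
python3 look.py 11
python3 - <<'E'
from h import *
o=ctrl.get_obs()
plan((.5716,.148,.058),0,n=6)
cv2.imwrite('pics/w11.png',ctrl.camera('wrist')[:,:,::-1])
E
```

```text
tool axes cols
 [[-1.500e-03  9.915e-01 -1.299e-01]
 [-1.000e-04 -1.299e-01 -9.915e-01]
 [-1.000e+00 -1.400e-03  3.000e-04]] [0.5719 0.1471 0.1103] t 13.6167
[ 0.35 -0.85 -1.28] 0.05063450045670981
6 rows
[np.float64(0.88), np.float64(-0.01), np.float64(-0.0), 0.0]
[np.float64(0.88), np.float64(-0.01), np.float64(-0.0), 0.0]
[np.float64(0.88), np.float64(-0.01), np.float64(-0.0), 0.0]
[np.float64(0.88), np.float64(-0.01), np.float64(-0.0), 0.0]
[np.float64(0.88), np.float64(-0.01), np.float64(-0.0), 0.0]
[np.float64(0.88), np.float64(-0.01), np.float64(-0.0), 0.0]
```

View pics/c11.png

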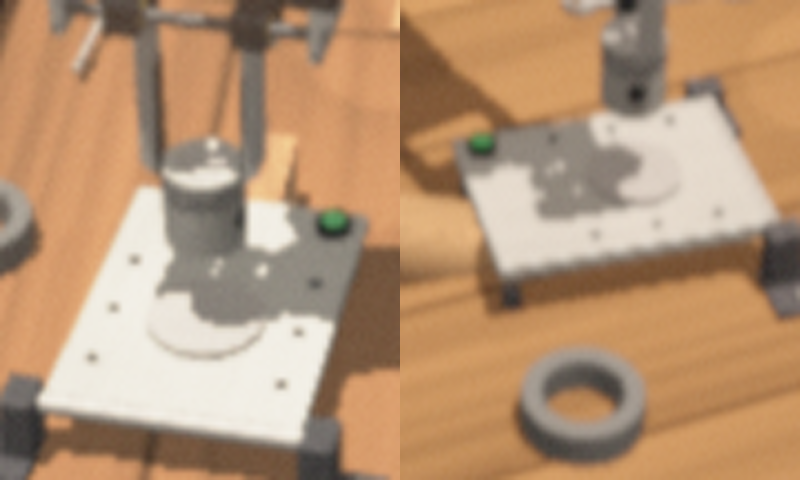

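{"op": "play_rows", "data": {
  "increments": [
    [[200,0.6,0,-0.1,0],[200,1.0,0,0,0],[200,1.0,0,0,0],[200,1.0,0,0,0],[200,0.8,0,0,0],[200,0.4,0,0,0],[200,0,0,0,0],[200,0,0,0,0],[200,0,0,0,0]]
  ]
}}

```text
time_s: 14.52
ee_pos: [0.5728, 0.1479, 0.0637]
eef_rot: [1.839, 1.57, 0.139]
force: [0.5, 0.8, -2.1]
grip_width: 0.0507
```

```bash
python3 look.py 12
```

```text
tool axes cols
 [[ 8.000e-04  9.916e-01 -1.297e-01]
 [ 1.000e-04 -1.297e-01 -9.916e-01]
 [-1.000e+00  7.000e-04 -2.000e-04]] [0.5728 0.1479 0.0637] t 14.5167
[ 0.55  0.79 -2.13] 0.050656095194788656
```

View pics/c12.png

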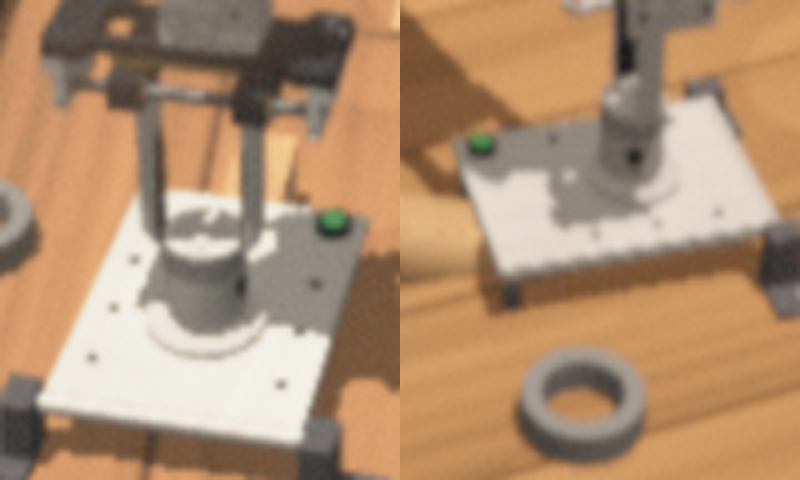

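{"op": "play_rows", "data": {
  "increments": [
    [[200,0.3,0,0,0],[200,0.2,0,0,0],[200,0.1,0,0,0],[200,0,0,0,0],[200,0,0,0,0]]
  ]
}}

```text
time_s: 15.03
ee_pos: [0.5725, 0.1479, 0.0572]
eef_rot: [-1.211, 1.571, -2.912]
force: [-0.0, 0.4, -1.2]
grip_width: 0.0509
```

{"op": "play_rows", "data": {
  "increments": [
    [[200,0.1,0,0,0],[200,0,0,0,0],[200,0,0,0,0]]
  ]
}}

```text
time_s: 15.28
ee_pos: [0.5727, 0.148, 0.0564]
eef_rot: [1.918, 1.57, 0.218]
force: [0.8, 0.6, 0.4]
grip_width: 0.0508
```

{"op": "play_rows", "data": {
  "increments": [
    [[200,0.05,0,0,0],[200,0,0,0,0],[200,0,0,0,0]]
  ]
}}

```text
time_s: 15.53
ee_pos: [0.5727, 0.1481, 0.0563]
eef_rot: [2.058, 1.57, 0.357]
force: [-2.9, 0.6, 4.9]
grip_width: 0.0509
```

{"op": "play_rows", "data": {
  "increments": [
    [[110,0,0,0,0],[90,0,0,0,0],[70,0,0,0,0],[65,0,0,0,0],[65,0,0,0,0],[65,0,0,0,0]]
  ]
}}

```text
time_s: 16.03
ee_pos: [0.5725, 0.1479, 0.0556]
eef_rot: [-0.897, 1.571, -2.597]
force: [-0.2, 0.2, -0.3]
grip_width: 0.0699
```

```bash
python3 look.py 13
```

```text
tool axes cols
 [[-1.000e-04  9.916e-01 -1.297e-01]
 [-1.000e-04 -1.297e-01 -9.916e-01]
 [-1.000e+00 -1.000e-04  1.000e-04]] [0.5725 0.1479 0.0556] t 16.0333
[-0.16  0.23 -0.34] 0.06987176076085172
```

View pics/c13.png

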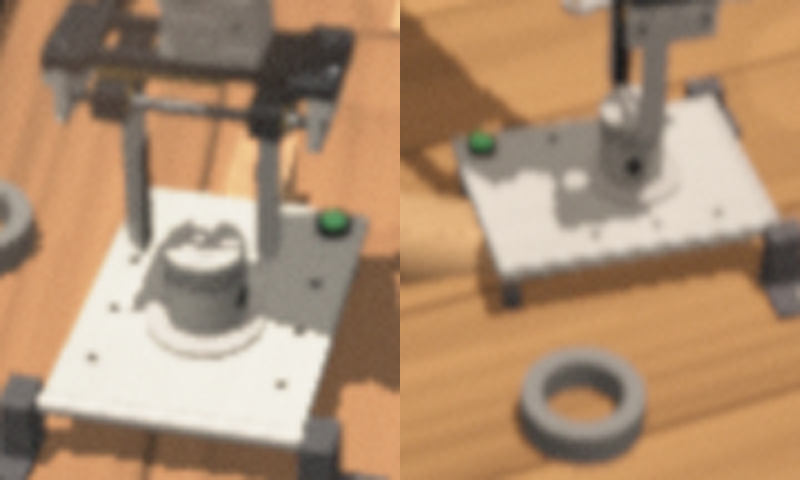

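The piston stands free on the pad, with its crown at (205,250) in the crop. I'll rise and step back (-y), so that the wrist camera sees the whole plate.

{"op": "play_rows", "data": {
  "increments": [
    [[65,-0.5,0,0,0],[65,-1.5,0,0,0],[65,-2.5,0,0,0],[65,-3.0,0,0,0],[65,-3.0,0,0,0],[65,-3.0,0,1.0,0],[65,-2.5,0,2.0,0],[65,-1.0,0,2.5,0],[65,0,0,1.5,0],[65,0,0,0,0],[65,0,0,0,0],[65,0,0,0,0]]
  ]
}}

```text
time_s: 17.13
ee_pos: [0.5634, 0.0791, 0.2255]
eef_rot: [-1.685, 1.57, 2.898]
force: [-0.8, 0.2, 0.0]
grip_width: 0.07
```

```bash
python3 look.py 14
python3 - <<'E'
from h import *
import json
o=ctrl.get_obs()
cv2.imwrite('pics/w14.png',ctrl.camera('wrist')[:,:,::-1])
json.dump({k:list(o[k]) for k in('ee_pos','eef_rot')},open('w14.json','w'))
E
```

```text
tool axes cols
 [[-5.000e-04  9.916e-01 -1.295e-01]
 [ 1.000e-04 -1.295e-01 -9.916e-01]
 [-1.000e+00 -6.000e-04 -1.000e-04]] [0.5634 0.0791 0.2255] t 17.1333
[-0.79  0.22  0.04] 0.06996028712000803
```

View pics/c14.png

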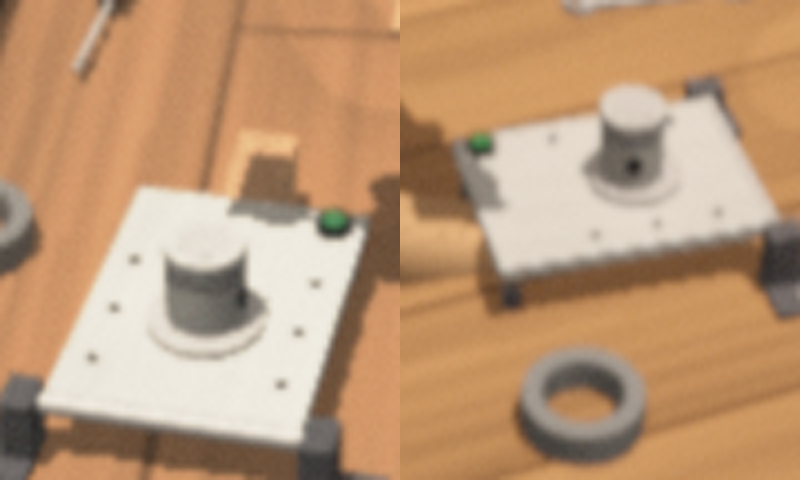

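View pics/w14.png

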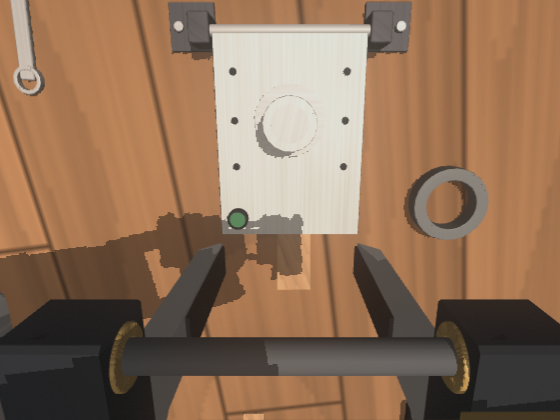

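The piston's crown centre is at (290,124), the pad's mid holes are at (234,120) and (345,120), and the free edge is at row 234. The piston is upright.

Run:
```python
from tilt import *
import json
o={k:np.array(v) for k,v in json.load(open('w14.json')).items()}
print('crown',plane('wrist',[(290,124)],.094,o),'padmid',plane('wrist',[(234.5,120.5),(345.5,120.5)],.04,o).mean(0))
b=plane('wrist',[(277,290),(310,290)],.048,o); e=plane('wrist',[(222,234),(359,234)],.04,o)
m=e.mean(0); ex=(e[1]-e[0])/np.linalg.norm(e[1]-e[0]); ey=np.array([-ex[1],ex[0],0]); w=b.mean(0)-m
print('wedge x',w@ex,'depth',.18+w@ey,'edge',np.linalg.norm(e[1]-e[0]))
go([(140,187),(370,216),(40,402),(300,440)],[(503,272),(453,142),(775,222),(715,97)])
print(ctrl.get_obs()['joint_vel'].round(3))
```

```text
crown [[0.5718 0.1464 0.094 ]] padmid [0.5722 0.1487 0.04  ]
wedge x 0.003669651580968957 depth 0.1113041057651425 edge 0.16160936152910715
[0.6332 0.0121 0.0365] 0.0029728958847244497
[0.4747 0.0325 0.0366] 0.0033180933327896785
[0.6613 0.2309 0.0357] 0.0026096153931736716
[0.5027 0.2569 0.0376] 0.002693289607661631
free [0.554  0.0223 0.0365] hinge [0.582  0.2439 0.0366] len 0.22331556784826642 tilt -0.00051984977118016 yaw 82.78784472491309
[-0.002  0.     0.001  0.    -0.002 -0.001]
```

The checks agree: the piston is about 2 mm from the pad's centre, the tilt is about 0, and the wedge is about 111 mm in. I'm handing in.

Run:
```python
from station import ctrl
print(ctrl.hand_in())
```

```text
the job is handed in; nothing more can be done
None
```

The plate is level on the longer wooden wedge, the small piston stands crown up on the pad, and I handed the job in at about 17 s of the 58 s. The hand-in gave no verdict.

**What I did:** I gripped the wedge near its blunt end and slid it thin end first under the middle of the plate's low edge, then let go. I then lifted the smaller piston and lowered it onto the pad until the wrist felt contact. Only then did I open the fingers and move clear.

**Last checks:**

| Check | Measured | Limit |
|---|---|---|
| Plate tilt, from the side and scene cameras | -0.0005 rad | ±0.02 rad |
| Plate tilt, implied by the wedge's depth | about +0.004 rad | ±0.02 rad |
| Wedge's thin end inside the free edge | about 111 mm | over 60 mm |
| Wedge off the plate's mid line | about 4 mm | 45 mm |
| Piston off the pad's centre | about 2 mm | 12 mm |

- **Disagreement:** the two tilt figures differ by about 0.004 rad, well inside the limit. In the last views the piston looked upright, the gripper was clear of everything, and nothing I looked at had moved. I did not measure the piston's lean or the other loose things' positions.
- **Failed along the way:** one look script stopped on a formatting error. It was rerun and did not affect the robot.

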